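# Press the first mark, then index the dividing table three clicks and hold

### The job

Press the first of six marks into the round sheet blank on the bench press: pull the lever down through its whole stroke to the stop, then ease it slowly back up until it is fully home, without letting it fly up. Then turn the dividing table clockwise (seen from above) by the bar knob at its centre, counting clicks, into the third stop from where it started, not running past it, so that the next mark's place is under the punch. Finish still gripping the knob firmly at that stop, table at rest: the program ends while holding it; leave the other things on the bench where they are.

Things in the scene. Friction and masses are not known exactly. Their poses are not given: they have to be found in the camera images.
- press_bed: Grey cast bed of a hand lever press, fixed to the bench, 180 x 345 x 18 mm. Origin: on the bench top, on the vertical axis of the round steel dividing table (304 mm across) that lies over it with a sheet-metal blank (284 mm across) clamped on, top 58 mm above the bench. +y points from that axis to the press column. The head is at y 108 to 215 mm, x -33 to 33 mm, 140 to 235 mm above the bench.
- punch (a point): Fixed point on the blank's top right under the punch, 132 mm along the bed's +y from the table's axis, 58 mm above the bench. The square steel ram above it reaches up to 264 mm above the bench.
- lever (a joint): Press lever, rad: 0 = fully home (up, sprung against its stop), 0.75 = bottom stop, punch on the blank. Turns about a level axis along the bed's x through lever_pivot; the arm points to the bed's +y, 30 degrees above level at 0, 13 below at 0.75. The spring lifts the grip with 3 N at home, 9 N at the bottom; let go low down it flies up at nearly 2 rad/s. Eased back means under 1 rad/s throughout.
- lever_pivot (a point): Fixed point on the lever's pivot axis, in the plane of the lever arm, 62 mm along the bed's +x and 165 mm along its +y from the bed's origin, 200 mm above the bench.
- lever_grip (a point): Point on the axis of the lever's black round grip (106 mm long, 23 to 25 mm thick, in line with the 15 mm steel arm), 200 mm from lever_pivot; the grip ends 46 mm beyond it. Moves with the lever. It can be pinched from above across the arm (fingers on the bed's +x and -x sides), turning in the pinch as the lever swings, or be pushed down from above.
- dividing_table (a joint): Angle of the dividing table and its knob, rad, growing clockwise seen from above. It starts resting in one of three neighbouring stops (about -0.349, 0 or 0.349). A sprung roller clicks into a stop every 20 degrees (0.349 rad), so the third click lies 1.047 on from the start. About 0.16 N m leaves a stop; half way on, the roller tips over and pulls the table into the next one.
- zero_line (a point): Point on the one broad line (5 mm, the other 17 are 2 mm) among the 18 dark lines at the dividing table's rim, on its top, 147.5 mm from the axis; turns with the table. At joint value 0 it lies along the bed's +y, at the punch.
- index_knob: Black plastic bar knob on the table's axis, turning with it: a bar 84 mm long (its x), 20 mm wide (its y; grip across it) and 30 mm high, flat-sided. Origin: on the axis, at its underside, 82 mm above the bench, 24 mm above the blank. At joint value 0 its x axis lies 120 degrees anticlockwise of the bed's +x.
- knob_grip (a point): Point on the knob's axis where to grip it, 16 mm above the bar's underside, 98 mm above the bench.
- tweezers: Bystander: steel tweezers, 145 mm long, lying on the bench near the press column.
- tumbler: Bystander: small blue-green plastic cup, 72 mm across, 82 mm high, beside the press.
- pot: Bystander: small salmon-coloured plastic pot, 84 mm across, 70 mm high, beyond the dividing table.
- hammer: Bystander: hammer lying on the bench, to the right of the press. Origin near the middle of its length.
- jar: Bystander: closed glass jar, 68 mm across, 90 mm high, at the left.
- oil_can: Bystander: plain aluminium can, 54 mm across, 130 mm high, at the left.
- bowl: Bystander: steel bowl, 110 mm across, 45 mm high, at the left.

How it is judged:
On the way, in this order (a step that is already met when the one before it is completed fails the run):
1. the lever is pulled down to the bottom of its stroke while the dividing table stands in its starting stop (value of joint lever above 0.7 rad and distance of zero_line from where it was at the start of the episode below 0.02 m), for 0.15 s.
2. the lever is back home, with the table still in its starting stop (value of joint lever below 0.06 rad and distance of zero_line from where it was at the start of the episode below 0.02 m), for 0.2 s.
At the end, for the whole second after the job is handed in: The table rests in the third stop, 60 degrees clockwise of its start within 2.3 degrees (zero line 142.3 to 152.5 mm from its start), not turning; the fingers still grip the knob (over 6 N, grasp point within 35 mm of knob_grip); the lever is home (below 0.06 rad) (distance of zero_line from where it was at the start of the episode between 0.1423 and 0.1525 m and value of joint dividing_table above 0.55 rad and velocity of joint dividing_table between -0.1 and 0.1 rad/s and value of joint lever below 0.06 rad and contact force between the fingers and index_knob above 6 N and distance between the grasp point and knob_grip below 0.035 m); the arm keeps its last pose, push and grip.
It fails at once if the lever flies back up faster than 1 rad/s (velocity of joint lever below -1 rad/s).
It fails at once if the punch is brought down while the table is off its starting stop (value of joint lever above 0.15 rad and distance of zero_line from where it was at the start of the episode above 0.024 m).
It fails at once if the table runs past the third stop (distance of zero_line from where it was at the start of the episode above 0.169 m and value of joint dividing_table above 0 rad).
It fails at once if a bystander on the bench is moved by more than 30 mm (distance of any of tweezers, tumbler, pot, hammer, jar, oil_can, bowl from where it was at the start of the episode above 0.03 m).
It also fails if it takes over 61 s, if anything falls off the work surface, if the arm or the gripper's body presses on something with over 40 N, if the wrist force passes 120 N, or if a joint passes its speed limit or range.

### The arm

A 6-joint arm with a two-finger parallel gripper is mounted at the origin on the work surface. World frame = base frame: x ahead of the robot, y to its left, z up, the work surface at z = 0. Lengths are in m, angles in rad, forces in N, time in s.
With the tool pointing down it reaches from about 0.25 to 0.775 m from the base axis. Payload 4 kg.
Tool frame: the origin (TCP) lies at the very end of the fingers, on their centre line; the grasp point (between the pads) lies 19 mm behind it (robot.pinch_z is the distance from the TCP to the grasp point, in m); z points along the fingers, y is the line along which they close (so a half turn about z gives the same grasp; the last joint's range is limited). The gripper opens to 94 mm and grips with 3 to 60 N. Pads are 16 mm wide; open, the fingers measure 119 mm over their backs; the gripper's body (75 mm by 177 mm) begins 78 mm behind the grasp point.
Start: joints at [-1.23, 0.087, 1.371, -0, 1.684, -0.103], TCP at [0.236, -0.497, 0.206] pointing down, gripper open.
Joint ranges: [-3.1, 3.1], [-0.76, 2.03], [0.27, 2.55], [-1.08, 4.22], [0.17, 2.65], [-2.57, 2.57]. Speed limits (rad/s): [2.79, 2.79, 3.14, 3.14, 3.14, 3.14].

### API

Orientations are given as [roll, pitch, yaw] about the fixed x, y, z axes, in that order (R = Rz(yaw) Ry(pitch) Rx(roll)).
In Python, from bench import robot gives the robot as it stands.
- The arm moves only by the tool arm_command, never from a script. Its argument "targets" is one flat list of numbers, 7 for each row, row after row: the turn, a rotation vector about the tool's x, y, z in degrees, then the shift along the tool's x, y, z in mm, then the closure, from -1 (fully open) to 1 (shut). In form: [ax, ay, az, x, y, z, hand, ax, ay, az, x, y, z, hand, ...]. A call has 1 to 20 rows; each row is the pose to reach, as a shift and turn from the pose commanded when the call began, along the tool's axes at that moment; what a row does not reach only later rows make up. A row lasts 1/10 s, in which the tool goes at most 50 mm and 8.59 degrees, less where a joint would pass 70% of its speed; a pose out of reach is approached as far as the arm can. A call with a gripper value outside its range is refused whole. The fingers move at their own pace and stop on an object; the grip force is fixed at half the most. Time passes only in rows, so rows that repeat a pose let the fingers close. It gives the time, the measured TCP pose, the force, the opening and the grip force at its end, in the units of the state.
- robot.get_obs(): the state, without advancing time (a new reading comes with each control period).
- robot.snapshot(name): name is "side" or "top"; returns a dict with "color" (420x560x3 uint8, red, green, blue), "range_z" (420x560 float32, m along the optical axis (not along the pixel's ray), 0 where there is no reading), "fx", "fy", "cx", "cy" (pixels), "T" (4x4, takes a point from camera to world coordinates). Camera axes: x right, y down, z forward; pixel columns grow to the right and rows downward; lengths in m; the calibration is good to about 2 mm. A picture is of the moment at which its call begins.
- robot.close_job(): hands the job in; it is judged then, once.
The state is a dict: "time": time; "joint_positions": joint angles; "qvel": joint speeds; "joint_torque": joint torques, N m; "tool_pos": TCP position; "ee_rot": TCP orientation; "wrist_force": force on the tool from outside, world axes, zero at the start; "wrist_torque": the same for the moment, N m; "width": finger opening in m; "finger_force": force on a finger pad.
Only numpy, scipy, OpenCV 4.12 (cv2) and the standard library are available. Lean on these libraries where they do the work, as an engineer would, in place of code of your own. Each camera call takes 0.05 s, during which the arm holds its last target. There are 200 camera calls.

## Working session

There is one attempt and no reset: what is moved stays moved. The work goes in short steps, Python scripts to look and compute and a tool call to move; the robot and the scene stay as the last step left them, time stands still between calls to the robot, and variables do not carry over. Pictures are saved under pics/ and viewed, at most 10 in all, crops included, and the job is handed in when it is done.

Besides the shell and the picture viewer there is one more tool, called after "Request:" in YAML: its name, and indented under it one key for each argument. arm_command: Moves the arm, as the interface text tells. Its arguments: {"type":"object","properties":{"targets":{"type":"array"}},"required":["targets"]}

```bash
mkdir -p pics; ls; cat > h.py <<'E'
import numpy as np, cv2
from bench import robot
def snap(n):
    s=robot.snapshot(n); return s
def pts(s):
    z=s["range_z"]; v,u=np.mgrid[:z.shape[0],:z.shape[1]]
    P=np.stack([(u-s["cx"])/s["fx"]*z,(v-s["cy"])/s["fy"]*z,z],-1)
    T=np.array(s["T"]); W=P@T[:3,:3].T+T[:3,3]; W[z<=0]=np.nan; return W
def ray(s,u,v,h):
    T=np.array(s["T"]); d=T[:3,:3]@np.array([(u-s["cx"])/s["fx"],(v-s["cy"])/s["fy"],1]); o=T[:3,3]
    return o+d*(h-o[2])/d[2]
E
python3 - <<'E'
from h import *
import pickle
for n in ("top","side"):
    s=snap(n); pickle.dump(s,open(n+".pkl","wb")); cv2.imwrite(f"pics/{n}0.png",s["color"][:,:,::-1]); print(n,s["fx"],np.round(s["T"],3).tolist())
o=robot.get_obs(); print({k:np.round(v,3).tolist() for k,v in o.items()})
E
```

```text
pics
top 466.9479712587251 [[0.027, -0.982, 0.187, 0.309], [-1.0, -0.025, 0.015, -0.002], [-0.01, -0.187, -0.982, 1.447], [0.0, 0.0, 0.0, 1.0]]
side 443.21007429280195 [[-0.812, -0.4, 0.426, 0.045], [-0.584, 0.537, -0.608, 0.743], [0.014, -0.743, -0.67, 0.998], [0.0, 0.0, 0.0, 1.0]]
{'time': 0.1, 'joint_positions': [-1.23, 0.088, 1.372, -0.0, 1.684, -0.103], 'qvel': [-0.0, -0.001, -0.004, 0.001, -0.001, 0.0], 'joint_torque': [0.002, -34.125, -30.33, 0.072, 0.03, -0.0], 'tool_pos': [0.236, -0.496, 0.204], 'ee_rot': [-3.14, -0.0, 0.444], 'wrist_force': [-0.351, 0.033, -0.612], 'wrist_torque': [-0.027, 0.017, 0.008], 'finger_force': 0.0, 'width': 0.094}
```

View pics/top0.png

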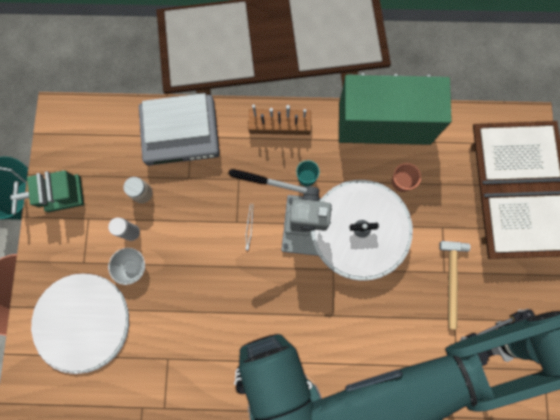

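View pics/side0.png

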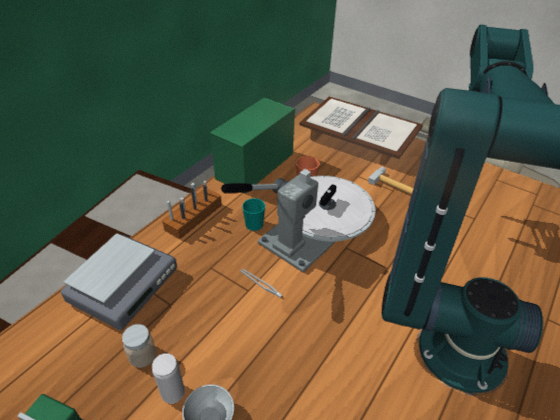

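The top view shows the table centred near (362,230), the knob bar at (363,227) and the lever grip at (232–265,175–182). The press column is at (310,213), to the left of the table. The side view agrees: grip at (237,188), knob at (328,194).

```bash
cat > m.py <<'E'
from h import *
import pickle
from scipy.optimize import least_squares
s=pickle.load(open("top.pkl","rb")); W=pts(s); c=s["color"].astype(int); mx=c.max(2); mn=c.min(2)
v,u=np.mgrid[:420,:560]
# table: points at height ~58mm
m=(abs(W[...,2]-.058)<.012)&(abs(u-362)<65)&(abs(v-230)<65)&(mn>120)
cn=max(cv2.findContours(m.astype(np.uint8),cv2.RETR_EXTERNAL,cv2.CHAIN_APPROX_NONE)[0],key=cv2.contourArea)[:,0]
R=np.array([ray(s,a,b,.058) for a,b in cn])[:,:2]
f=least_squares(lambda p:np.hypot(R[:,0]-p[0],R[:,1]-p[1])-p[2],[.3,-.1,.15],loss="soft_l1",f_scale=.002)
C=f.x[:2]; print("table",f.x, "zmed",np.nanmedian(W[m][:,2]))
# knob & grip: dark
d=(mx<60)
k=d&(abs(u-363)<25)&(abs(v-228)<20)&(W[...,2]>.095); K=W[k]; print("knob",k.sum(),np.median(K,0))
r=np.array([ray(s,a,b,.112) for b,a in np.argwhere(k)])[:,:2]
(kc,ks,ka)=cv2.minAreaRect((r*1000).astype(np.float32)); print(kc,ks,ka)
e,V=np.linalg.eigh(np.cov(r.T)); kd=V[:,1]; print("knob dir",np.degrees(np.arctan2(kd[1],kd[0])),r.mean(0))
g=(mx<70)&(u>222)&(u<270)&(v>160)&(v<190)&(W[...,2]>.15); G=W[g]; print("grip",g.sum(),np.median(G,0),G.min(0),G.max(0))
a=(W[...,2]>.15)&(u>222)&(u<300)&(v>160)&(v<195)
P=W[a]; mu=P.mean(0); d3=np.linalg.svd(P-mu,full_matrices=0)[2][0]; d3*=np.sign(d3[1]); print("lever",a.sum(),mu,d3,"az",np.degrees(np.arctan2(d3[1],d3[0])),"el",np.degrees(np.arcsin(d3[2])))
hd=(abs(W[...,2]-.235)<.012)&(u>280)&(u<340)&(v>185)&(v<240); H=W[hd]; print("head",hd.sum(),np.median(H,0),cv2.minAreaRect((H[:,:2]*1000).astype(np.float32)))
im=cv2.resize(s["color"][140:300,210:430,::-1],None,fx=3.6,fy=3.6,interpolation=cv2.INTER_CUBIC); cv2.imwrite("pics/crop1.png",im)
E
python3 m.py
```

```text
table [ 0.5223098  -0.21960418  0.14911766] zmed 0.05751862090886206
knob 111 [ 0.51960798 -0.207273    0.10997876]
(520.3848266601562, -214.78794860839844) (17.214309692382812, 73.0355224609375) 5.609068393707275
knob dir 94.47604860002312 [ 0.51974398 -0.21348416]
grip 271 [0.60925178 0.10860627 0.30818726] [0.59912249 0.06201695 0.27243605] [0.62150153 0.15260157 0.33179038]
lever 540 [0.60903128 0.07645326 0.28653516] [0.06720755 0.85504933 0.51417292] az 85.50574649291968 el 30.942187935986667
head 981 [ 0.53842624 -0.04960259  0.23379112] ((554.4994506835938, -44.797569274902344), (108.46044921875, 130.8963623046875), 0.7066786885261536)
```

View pics/crop1.png

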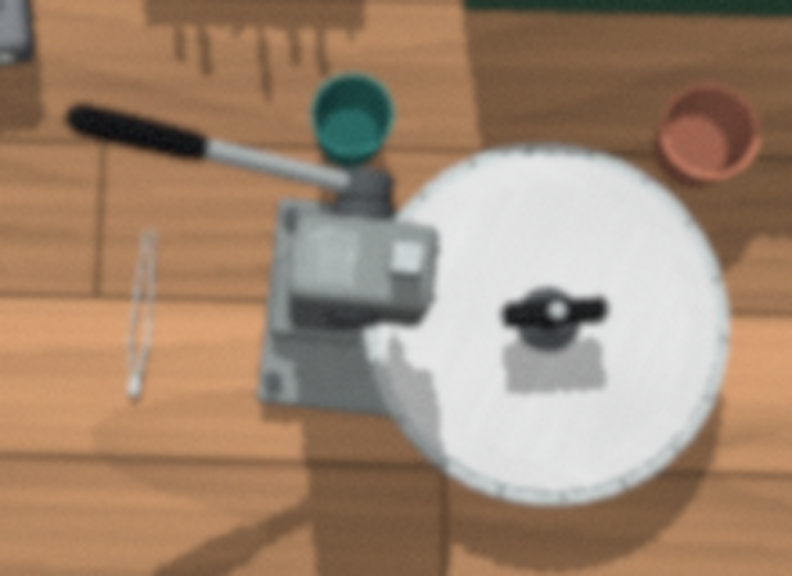

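Request:
arm_command:
  targets: [0, 0, 0, 0, 0, -224, -1, 0, 0, 0, 0, 0, -224, -1, 0, 0, 0, 0, 0, -224, -1, 0, 0, 0, 0, 0, -224, -1, 0, 0, 0, 0, 0, -224, -1, 0, 0, -60, 600, -390, -224, -1, 0, 0, -60, 600, -390, -224, -1, 0, 0, -60, 600, -390, -224, -1, 0, 0, -60, 600, -390, -224, -1, 0, 0, -60, 600, -390, -224, -1, 0, 0, -60, 600, -390, -224, -1, 0, 0, -60, 600, -390, -224, -1, 0, 0, -60, 600, -390, -224, -1, 0, 0, -60, 600, -390, -224, -1, 0, 0, -60, 600, -390, -224, -1, 0, 0, -60, 600, -390, -224, -1, 0, 0, -60, 600, -390, -224, -1, 0, 0, -60, 600, -390, -224, -1, 0, 0, -60, 600, -390, -224, -1, 0, 0, -60, 600, -390, -224, -1]

```text
time: 2.1
tool_pos: [0.6123, 0.1174, 0.426]
ee_rot: [-3.137, -0.0, 1.496]
wrist_force: [0.7, -0.8, -0.7]
width: 0.0937
finger_force: 0.0
```

```bash
python3 - <<'E'
from h import *
import pickle
s=snap("side"); cv2.imwrite("pics/side1.png",s["color"][:,:,::-1])
o=robot.get_obs(); print({k:np.round(v,3).tolist() for k,v in o.items()})
# knob and grip from initial side view, rays/depth
s=pickle.load(open("side.pkl","rb")); W=pts(s); mx=s["color"].max(2); v,u=np.mgrid[:420,:560]
k=(mx<60)&(abs(u-328)<22)&(abs(v-194)<22)&(W[...,2]>.085); K=W[k]
print("knob",k.sum(),np.median(K,0),K.min(0),K.max(0)); r=np.array([ray(s,a,b,.1) for b,a in np.argwhere(k)]);print(r.mean(0))
g=(mx<60)&(u>215)&(u<260)&(v>175)&(v<200)&(W[...,2]>.2); G=W[g]; print("grip",g.sum(),np.median(G,0),G.min(0),G.max(0))
# table rim circle from side
c=s["color"]; m=(abs(W[...,2]-.058)<.008)&(c.min(2)>110)&(u>280)&(u<385)&(v>165)&(v<250)
P=W[m]; print("table pts",m.sum(),cv2.minEnclosingCircle((P[:,:2]*1000).astype(np.float32)),np.percentile(P,[1,99],axis=0))
E
```

```text
{'time': 2.15, 'joint_positions': [0.098, 0.352, 0.612, 0.002, 2.182, 0.173], 'qvel': [-0.057, -0.048, 0.046, -0.025, -0.0, -0.05], 'joint_torque': [-0.68, -46.515, -30.698, -0.213, 0.21, 0.095], 'tool_pos': [0.613, 0.118, 0.426], 'ee_rot': [-3.137, -0.0, 1.497], 'wrist_force': [-1.612, 0.397, -1.482], 'wrist_torque': [-0.041, -0.036, 0.018], 'finger_force': 0.0, 'width': 0.094}
knob 235 [ 0.5096997  -0.18064158  0.1129751 ] [ 0.48825613 -0.2545036   0.08689364] [ 0.52882953 -0.03913381  0.22380854]
[ 0.530121   -0.19393708  0.1       ]
grip 268 [0.60269936 0.11428936 0.30804627] [0.59469693 0.05561844 0.26995634] [0.62205826 0.15656147 0.33157257]
table pts 3048 ((534.0744018554688, -230.46652221679688), 170.29794311523438) [[ 0.37558008 -0.36167713  0.05374366]
 [ 0.61253865 -0.07662212  0.06416704]]
```

View pics/side1.png

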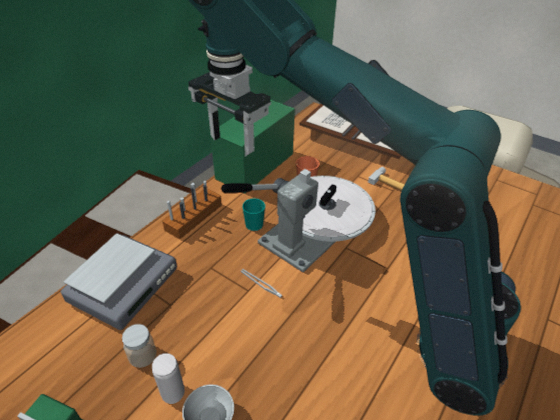

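The open fingers straddle the lever grip, with the hand at (230,100) above the grip at (237,188). Descending.

Request:
arm_command:
  targets: [0, 0, 0, 0, 0, 40, -1, 0, 0, 0, 0, 0, 80, -1, 0, 0, 0, 0, 0, 120, -1, 0, 0, 0, 0, -2, 140, -1, 0, 0, 0, 0, -2, 155, -1, 0, 0, 0, 0, -2, 155, -1, 0, 0, 0, 0, -2, 155, -1, 0, 0, 0, 0, -2, 155, -1]

```text
time: 2.95
tool_pos: [0.609, 0.1129, 0.2762]
ee_rot: [3.139, -0.0, 1.491]
wrist_force: [0.9, 0.1, 0.3]
width: 0.0938
finger_force: 0.0
```

```bash
python3 - <<'E'
from h import *
a=snap("side")["color"][:,:,::-1][80:260,140:340]; b=snap("top")["color"][:,:,::-1][120:300,210:410]
cv2.imwrite("pics/g1.png",cv2.resize(np.hstack([a,b]),None,fx=2,fy=2,interpolation=cv2.INTER_CUBIC))
o=robot.get_obs(); print(o["tool_pos"],o["ee_rot"],o["wrist_force"])
E
```

```text
[0.60912367 0.11311394 0.27618519] [ 3.13873474e+00 -3.85335686e-04  1.49074996e+00] [-0.18092556 -0.35504746  0.26685928]
```

View pics/g1.png

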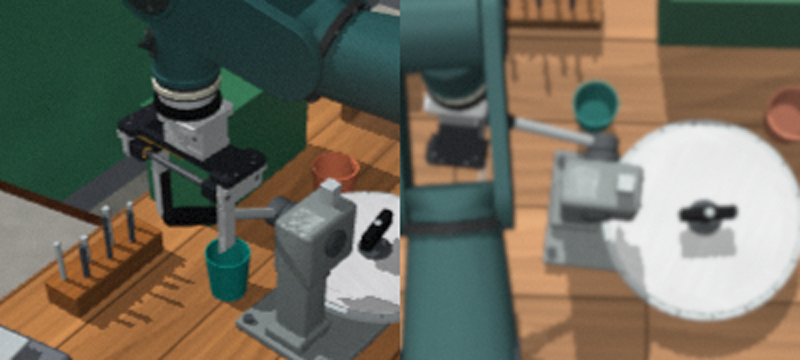

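The grip lies between the two fingers, at about (190,213) in the left half, so I close.

Request:
arm_command:
  targets: [0, 0, 0, 0, 0, 0, 1, 0, 0, 0, 0, 0, 0, 1, 0, 0, 0, 0, 0, 0, 1, 0, 0, 0, 0, 0, 0, 1, 0, 0, 0, 0, 0, 0, 1, 0, 0, 0, 0, 0, 0, 1, 0, 0, 0, 0, 0, 0, 1, 0, 0, 0, 0, 0, 0, 1]

```text
time: 3.85
tool_pos: [0.6096, 0.1131, 0.2745]
ee_rot: [3.139, 0.0, 1.491]
wrist_force: [9.3, -0.5, -2.8]
width: 0.0332
finger_force: 4.7
```

Request:
arm_command:
  targets: [0, 0, 0, 0, 2, 0, 1, 0, 0, 0, 0, 4, 0, 1, 0, 0, 0, 0, 4, 0, 1, 0, 0, 0, 0, 4, 0, 1, 0, 0, 0, 0, 4, 0, 1]

```text
time: 4.35
tool_pos: [0.6142, 0.1128, 0.2744]
ee_rot: [3.138, -0.0, 1.491]
wrist_force: [6.1, -0.1, -1.7]
width: 0.0239
finger_force: 30.0
```

Request:
arm_command:
  targets: [0, 0, 0, 5, 1, 9, 1, 0, 0, 0, 10, 1, 19, 1, 0, 0, 0, 14, 1, 28, 1, 0, 0, 0, 17, 1, 38, 1, 0, 0, 0, 20, 1, 48, 1, 0, 0, 0, 22, 1, 58, 1, 0, 0, 0, 24, 1, 69, 1, 0, 0, 0, 26, 1, 79, 1, 0, 0, 0, 26, 1, 90, 1, 0, 0, 0, 27, 1, 100, 1, 0, 0, 0, 26, 1, 110, 1, 0, 0, 0, 26, 1, 121, 1, 0, 0, 0, 24, 1, 131, 1, 0, 0, 0, 22, 1, 142, 1, 0, 0, 0, 22, 1, 146, 1, 0, 0, 0, 22, 1, 150, 1, 0, 0, 0, 22, 1, 150, 1, 0, 0, 0, 22, 1, 150, 1]

```text
time: 6.15
tool_pos: [0.6162, 0.1349, 0.1283]
ee_rot: [3.137, -0.0, 1.491]
wrist_force: [-0.7, -1.7, 10.0]
width: 0.0238
finger_force: 30.0
```

```bash
python3 - <<'E'
from h import *
a=snap("side"); W=pts(a); cv2.imwrite("pics/d1.png",cv2.resize(a["color"][:,:,::-1][80:280,140:400],None,fx=3,fy=3,interpolation=cv2.INTER_CUBIC))
o=robot.get_obs(); print({k:np.round(o[k],3).tolist() for k in("tool_pos","ee_rot","wrist_force","wrist_torque","width","finger_force")})
E
```

```text
{'tool_pos': [0.616, 0.135, 0.128], 'ee_rot': [3.137, -0.0, 1.491], 'wrist_force': [-0.806, -2.699, 10.36], 'wrist_torque': [-0.4, 0.008, -0.04], 'width': 0.024, 'finger_force': 30.002}
```

View pics/d1.png

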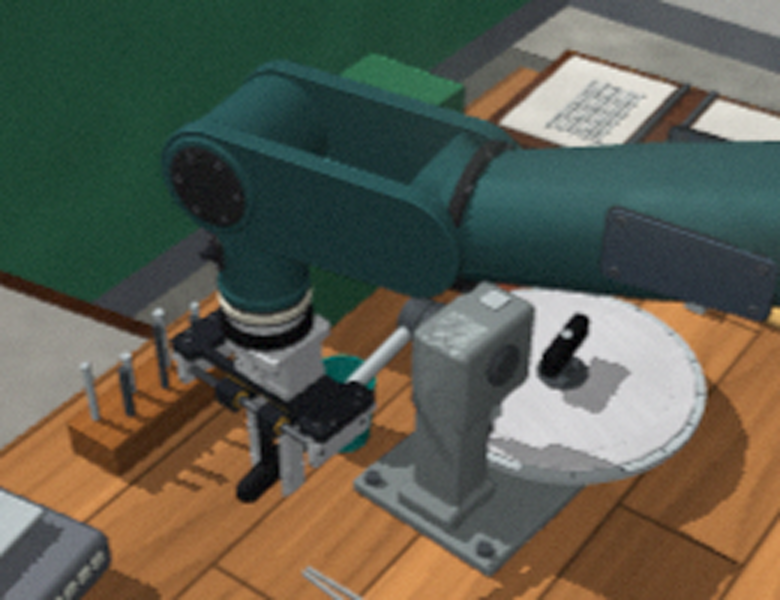

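The lever is down, about 13° below level, still gripped at (270,470). I push a little further to confirm it is on the stop.

Request:
arm_command:
  targets: [0, 0, 0, 0, 0, 3, 1, 0, 0, 0, -1, 0, 6, 1, 0, 0, 0, -1, 0, 8, 1, 0, 0, 0, -1, 0, 8, 1, 0, 0, 0, -1, 0, 8, 1]

```text
time: 6.7
tool_pos: [0.6164, 0.1347, 0.1272]
ee_rot: [3.132, -0.002, 1.492]
wrist_force: [-8.6, -1.3, 28.9]
width: 0.0239
finger_force: 30.0
```

On the stop: the force rose to 29 N with only 1 mm of movement. Easing back up.

Request:
arm_command:
  targets: [0, 0, 0, 0, 0, -4, 1, 0, 0, 0, 0, 0, -8, 1, 0, 0, 0, 1, 0, -13, 1, 0, 0, 0, 2, 0, -20, 1, 0, 0, 0, 3, 0, -27, 1, 0, 0, 0, 4, 0, -34, 1, 0, 0, 0, 5, 0, -41, 1, 0, 0, 0, 5, 0, -48, 1, 0, 0, 0, 6, 0, -55, 1, 0, 0, 0, 6, 0, -62, 1, 0, 0, 0, 5, 0, -69, 1, 0, 0, 0, 5, 0, -75, 1, 0, 0, 0, 4, 0, -82, 1, 0, 0, 0, 3, 0, -89, 1, 0, 0, 0, 2, 0, -96, 1, 0, 0, 0, 1, 0, -103, 1, 0, 0, 0, -1, 0, -110, 1, 0, 0, 0, -3, 0, -117, 1, 0, 0, 0, -5, 0, -123, 1, 0, 0, 0, -7, 0, -130, 1]

```text
time: 8.7
tool_pos: [0.6152, 0.1258, 0.2455]
ee_rot: [-3.141, 0.002, 1.49]
wrist_force: [6.7, -2.4, 0.5]
width: 0.0239
finger_force: 30.0
```

Request:
arm_command:
  targets: [0, 0, 0, -3, 0, -6, 1, 0, 0, 0, -6, 0, -12, 1, 0, 0, 0, -9, 0, -18, 1, 0, 0, 0, -12, 0, -24, 1, 0, 0, 0, -14, 0, -28, 1, 0, 0, 0, -15, 0, -30, 1, 0, 0, 0, -15, 0, -32, 1, 0, 0, 0, -15, 0, -32, 1, 0, 0, 0, -15, 0, -32, 1]

```text
time: 9.6
tool_pos: [0.6139, 0.1129, 0.2723]
ee_rot: [-3.135, -0.001, 1.492]
wrist_force: [8.3, 3.6, -9.8]
width: 0.024
finger_force: 30.0
```

Request:
arm_command:
  targets: [0, 0, 0, 0, 0, 2, 0, 0, 0, 0, 0, 0, 3, -1, 0, 0, 0, 0, 0, 3, -1, 0, 0, 0, 0, 0, 3, -1, 0, 0, 0, 0, 0, 3, -1, 0, 0, 0, 0, 0, 3, -1, 0, 0, 0, 0, 0, 3, -1, 0, 0, 0, 0, 0, -40, -1, 0, 0, 0, 0, 0, -80, -1, 0, 0, 0, 0, 0, -120, -1, 0, 0, 0, 0, 0, -150, -1, 0, 0, 0, 0, 0, -150, -1, 0, 0, 0, 0, 0, -150, -1, 0, 0, 0, 0, 0, -150, -1, 0, 0, 0, 0, 0, -150, -1]

```text
time: 11.1
tool_pos: [0.6133, 0.1119, 0.4261]
ee_rot: [-3.137, 0.001, 1.491]
wrist_force: [-0.7, 0.5, 0.1]
width: 0.0939
finger_force: 0.0
```

```bash
python3 - <<'E'
from h import *
import pickle
o=robot.get_obs(); print({k:np.round(o[k],4).tolist() for k in("time","tool_pos","ee_rot","wrist_force")})
ss=snap("side"); st=pickle.load(open("top.pkl","rb")); v,u=np.mgrid[:420,:560]
for n,s,cc in(("top",st,(363,228)),("side",ss,(328,194))):
    W=pts(s); g=s["color"].max(2)
    b=((g<75)&(abs(u-cc[0])<22)&(abs(v-cc[1])<22)).astype(np.uint8)
    nl,L,S,_=cv2.connectedComponentsWithStats(b); i=1+np.argmax(S[1:,4]); mm=(L==i)&(abs(W[...,2]-.112)<.006)
    K=W[mm]; r=np.array([ray(s,a,c,.112) for c,a in np.argwhere(mm)])[:,:2]
    print(n,mm.sum(),S[i],"depth med",np.median(K,0),"rays rect",cv2.minAreaRect((r*1000).astype(np.float32)))
a=(pts(ss)); G=(ss["color"].max(2)<60)&(u>215)&(u<260)&(v>175)&(v<200)&(a[...,2]>.2); print("grip now",G.sum(),np.median(a[G],0))
E
```

```text
{'time': 11.1, 'tool_pos': [0.6133, 0.1119, 0.4261], 'ee_rot': [-3.1373, 0.0008, 1.491], 'wrist_force': [-0.6655, 0.5112, 0.0678]}
top 108 [351 223  27  13 186] depth med [ 0.52111644 -0.20495326  0.11027741] rays rect ((521.6599731445312, -216.05445861816406), (17.514955520629883, 75.15966033935547), 1.484291434288025)
side 100 [320 185  16  25 226] depth med [ 0.51585392 -0.20755972  0.11211734] rays rect ((517.4259033203125, -213.34007263183594), (21.765878677368164, 87.80653381347656), 8.180391311645508)
grip now 268 [0.60298513 0.11463869 0.30867644]
```

Request:
arm_command:
  targets: [0, 0, -2, -40, -8, 0, -1, 0, 0, -4, -85, -16, 0, -1, 0, 0, -6, -130, -25, 0, -1, 0, 0, -8, -175, -33, 0, -1, 0, 0, -10, -220, -41, 0, -1, 0, 0, -10, -265, -50, 0, -1, 0, 0, -10, -305, -57, 0, -1, 0, 0, -10, -335, -63, 0, -1, 0, 0, -10, -335, -63, 0, -1, 0, 0, -10, -335, -63, 40, -1, 0, 0, -10, -335, -63, 85, -1, 0, 0, -10, -335, -63, 130, -1, 0, 0, -10, -335, -63, 175, -1, 0, 0, -10, -335, -63, 215, -1, 0, 0, -10, -335, -63, 230, -1, 0, 0, -10, -335, -63, 230, -1, 0, 0, -10, -335, -63, 230, -1, 0, 0, -10, -335, -63, 230, -1]

```text
time: 12.95
tool_pos: [0.5255, -0.2176, 0.2018]
ee_rot: [3.137, 0.003, 1.666]
wrist_force: [1.4, -0.5, 0.7]
width: 0.0938
finger_force: 0.0
```

```bash
python3 - <<'E'
from h import *
a=snap("side")["color"][:,:,::-1][60:300,220:420]; b=snap("top")["color"][:,:,::-1][100:340,230:430]
cv2.imwrite("pics/k1.png",cv2.resize(np.hstack([a,b]),None,fx=2,fy=2,interpolation=cv2.INTER_CUBIC))
o=robot.get_obs(); print(o["tool_pos"],o["ee_rot"],o["joint_positions"])
E
```

```text
[ 0.52520014 -0.21761205  0.20129193] [3.13748482e+00 2.77141269e-03 1.66558708e+00] [-4.92514712e-01  1.25465687e-01  1.33714993e+00 -3.09399890e-05
  1.67402183e+00 -5.87314420e-01]
```

View pics/k1.png

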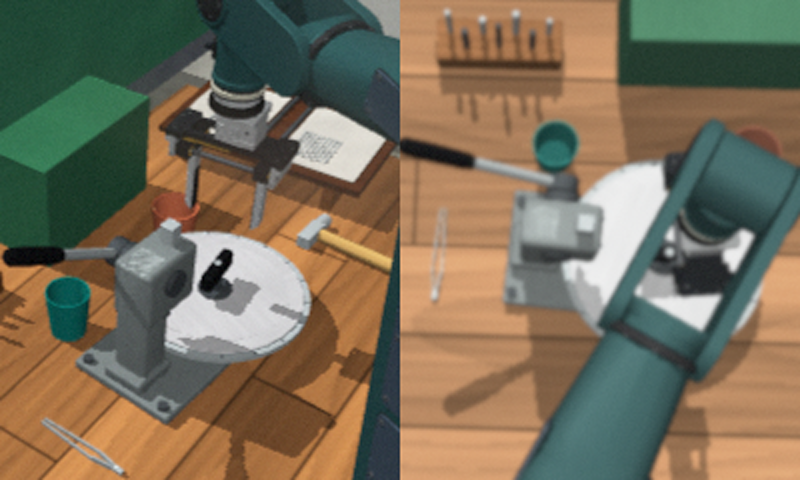

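The fingers at (190,190) and (258,205) straddle the knob at (215,270), and the arm is well clear of the press head. Descending and gripping.

Request:
arm_command:
  targets: [0, 0, 0, 0, 0, 40, -1, 0, 0, 0, 0, 0, 75, -1, 0, 0, 0, 0, 0, 100, -1, 0, 0, 0, 0, 0, 115, -1, 0, 0, 0, 0, 0, 121, -1, 0, 0, 0, 0, 0, 121, -1, 0, 0, 0, 0, 0, 121, -1, 0, 0, 0, 0, 0, 121, 0.2, 0, 0, 0, 0, 0, 121, 0.5, 0, 0, 0, 0, 0, 121, 0.5, 0, 0, 0, 0, 0, 121, 0.5, 0, 0, 0, 0, 0, 121, 0.5, 0, 0, 0, 0, 0, 121, 0.5, 0, 0, 0, 0, 0, 121, 0.5]

```text
time: 14.45
tool_pos: [0.524, -0.217, 0.0774]
ee_rot: [-3.142, 0.0, 1.666]
wrist_force: [0.0, 0.9, 0.4]
width: 0.0412
finger_force: 0.0
```

Request:
arm_command:
  targets: [0, 0, 0, 0, 0, 0, 1, 0, 0, 0, 0, 0, 0, 1, 0, 0, 0, 0, 0, 0, 1]

```text
time: 14.75
tool_pos: [0.5238, -0.2171, 0.0775]
ee_rot: [-3.141, 0.0, 1.665]
wrist_force: [-0.5, 0.1, 0.6]
width: 0.0196
finger_force: 30.0
```

Request:
arm_command:
  targets: [0, 0, 2, 0, 0, 0, 1, 0, 0, 4, 0, 0, 0, 1, 0, 0, 6, 0, 0, 0, 1, 0, 0, 8, 0, 0, 0, 1, 0, 0, 10, 0, 0, 0, 1, 0, 0, 12, 0, 0, 0, 1, 0, 0, 14, 0, 0, 0, 1, 0, 0, 16, 0, 0, 0, 1, 0, 0, 18, 0, 0, 0, 1, 0, 0, 20, 0, 0, 0, 1, 0, 0, 20, 0, 0, 0, 1, 0, 0, 20, 0, 0, 0, 1, 0, 0, 20, 0, 0, 0, 1]

```text
time: 16.05
tool_pos: [0.5237, -0.2171, 0.0774]
ee_rot: [-3.141, 0.0, 1.317]
wrist_force: [-1.6, -0.0, -0.1]
width: 0.0198
finger_force: 30.0
```

```bash
python3 - <<'E'
from h import *
o=robot.get_obs(); print({k:np.round(o[k],4).tolist() for k in("time","tool_pos","ee_rot","wrist_force","wrist_torque","finger_force","width")})
E
```

```text
{'time': 16.05, 'tool_pos': [0.5237, -0.2171, 0.0774], 'ee_rot': [-3.1411, 0.0002, 1.3167], 'wrist_force': [-1.5835, -0.0177, -0.0832], 'wrist_torque': [-0.0036, 0.1108, -0.1379], 'finger_force': 29.9944, 'width': 0.0198}
```

First click done. On to the second.

Request:
arm_command:
  targets: [0, 0, 2, 0, 0, 0, 1, 0, 0, 4, 0, 0, 0, 1, 0, 0, 6, 0, 0, 0, 1, 0, 0, 8, 0, 0, 0, 1, 0, 0, 10, 0, 0, 0, 1, 0, 0, 12, 0, 0, 0, 1, 0, 0, 14, 0, 0, 0, 1, 0, 0, 16, 0, 0, 0, 1, 0, 0, 18, 0, 0, 0, 1, 0, 0, 20, 0, 0, 0, 1, 0, 0, 20, 0, 0, 0, 1, 0, 0, 20, 0, 0, 0, 1, 0, 0, 20, 0, 0, 0, 1]

```text
time: 17.35
tool_pos: [0.5237, -0.2171, 0.0775]
ee_rot: [-3.141, 0.0, 0.968]
wrist_force: [-2.3, -0.5, 1.7]
width: 0.0197
finger_force: 30.0
```

Request:
arm_command:
  targets: [0, 0, 2, 0, 0, 0, 1, 0, 0, 4, 0, 0, 0, 1, 0, 0, 6, 0, 0, 0, 1, 0, 0, 8, 0, 0, 0, 1, 0, 0, 10, 0, 0, 0, 1, 0, 0, 12, 0, 0, 0, 1, 0, 0, 14, 0, 0, 0, 1, 0, 0, 16, 0, 0, 0, 1, 0, 0, 18, 0, 0, 0, 1, 0, 0, 20, 0, 0, 0, 1, 0, 0, 20, 0, 0, 0, 1, 0, 0, 20, 0, 0, 0, 1, 0, 0, 20, 0, 0, 0, 1, 0, 0, 20, 0, 0, 0, 1]

```text
time: 18.75
tool_pos: [0.5236, -0.217, 0.0774]
ee_rot: [-3.141, 0.001, 0.619]
wrist_force: [-4.6, 0.3, 2.0]
width: 0.0197
finger_force: 30.0
```

```bash
python3 - <<'E'
from h import *
s=snap("side"); t=snap("top")
a=s["color"][:,:,::-1][150:270,230:400]; b=t["color"][:,:,::-1][170:290,300:470]
cv2.imwrite("pics/e1.png",cv2.resize(np.vstack([np.hstack([a,b])]),None,fx=2.3,fy=2.3,interpolation=cv2.INTER_CUBIC))
o=robot.get_obs(); print({k:np.round(o[k],4).tolist() for k in("time","tool_pos","ee_rot","wrist_force","wrist_torque","finger_force","width")})
W=pts(s); v,u=np.mgrid[:420,:560]; G=(s["color"].max(2)<60)&(u>215)&(u<260)&(v>175)&(v<200)&(W[...,2]>.2); print("grip now",G.sum(),np.median(W[G],0))
E
```

```text
{'time': 18.85, 'tool_pos': [0.5236, -0.217, 0.0774], 'ee_rot': [-3.141, 0.0006, 0.6185], 'wrist_force': [-3.8554, 1.0994, 1.3095], 'wrist_torque': [0.0383, 0.6368, -0.1151], 'finger_force': 29.9944, 'width': 0.0201}
grip now 266 [0.60293971 0.11423394 0.30894879]
```

View pics/e1.png

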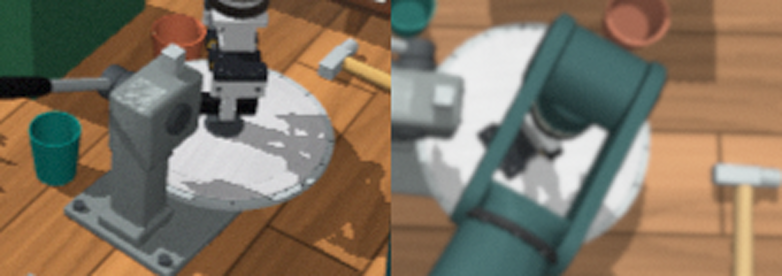

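The lever is home and the table has turned, with the hand still on the knob. The residual moment of −0.12 N m means the detent still pulls clockwise, so I nudge the knob by 1° and compare.

Request:
arm_command:
  targets: [0, 0, 0.5, 0, 0, 0, 1, 0, 0, 1, 0, 0, 0, 1, 0, 0, 1, 0, 0, 0, 1, 0, 0, 1, 0, 0, 0, 1]

```text
time: 19.25
tool_pos: [0.5236, -0.217, 0.0775]
ee_rot: [-3.141, 0.001, 0.602]
wrist_force: [-5.7, 1.5, 2.2]
width: 0.0197
finger_force: 30.1
```

```bash
python3 - <<'E'
from h import *
for i in range(3):
    snap("side"); o=robot.get_obs(); print({k:np.round(o[k],4).tolist() for k in("ee_rot","wrist_force","wrist_torque")})
E
```

```text
{'ee_rot': [-3.1411, 0.0008, 0.6017], 'wrist_force': [-5.4362, 0.0223, 2.9074], 'wrist_torque': [0.0987, 0.7616, 0.3437]}
{'ee_rot': [-3.1411, 0.0008, 0.6017], 'wrist_force': [-4.8741, 0.6372, 2.5984], 'wrist_torque': [0.0504, 0.7662, 0.4416]}
{'ee_rot': [-3.1412, 0.0007, 0.6017], 'wrist_force': [-5.0281, 0.6005, 2.4524], 'wrist_torque': [0.0824, 0.794, 0.3516]}
```

The moment changes sign within that degree, so the stop is about 0.3° past the earlier pose. I back off 0.7° and settle.

Request:
arm_command:
  targets: [0, 0, -0.7, 0, 0, 0, 1, 0, 0, -0.7, 0, 0, 0, 1, 0, 0, -0.7, 0, 0, 0, 1, 0, 0, -0.7, 0, 0, 0, 1, 0, 0, -0.7, 0, 0, 0, 1, 0, 0, -0.7, 0, 0, 0, 1]

```text
time: 20.0
tool_pos: [0.5237, -0.217, 0.0774]
ee_rot: [-3.141, 0.001, 0.613]
wrist_force: [-4.8, 1.6, 2.8]
width: 0.02
finger_force: 30.0
```

```bash
python3 - <<'E'
from h import *
o=robot.get_obs(); print({k:np.round(o[k],4).tolist() for k in("time","ee_rot","wrist_force","wrist_torque","finger_force","qvel")})
print(robot.close_job())
E
```

```text
{'time': 20.0, 'ee_rot': [-3.1411, 0.0006, 0.6129], 'wrist_force': [-4.7687, 1.5975, 2.8029], 'wrist_torque': [0.0796, 0.7856, 0.0956], 'finger_force': 29.9955, 'qvel': [0.0002, -0.0002, 0.0012, 0.0001, 0.0003, -0.0002]}
the job is handed in; nothing more can be done
None
```

I pressed the first mark down to the stop, eased the lever home, turned the table three clicks clockwise, and handed the job in at 20 s still gripping the knob at 30 N; no verdict came back.

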